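# Find the binding label press and pin it out of use

### The job

One of the three label presses has an arm that binds: swing the arms up by their black cross handles and feel which one will not go over. Leave the two that swing freely parked all the way back on their rests, ready for bottles, and take the binding one out of use: arm fully down again, and the red lock staple over it with both pins through the two holes of its bridge, pushed fully home. Do not knock the standing bottles about.

Things in the scene. Friction and masses are not known exactly. Their poses are not given: they have to be found in the camera images.
- press_a: One of three like label presses: aluminium base 220 (x) x 76 (y) mm, fixed to the table; place and yaw vary. Origin under the base centre, on the table; z up; the handle end points to its -x, the hinge to +x. White V cradle at the middle, up to 45 mm high; grey hinge cheeks to 90 mm; back rest at x = +106 mm, to 129 mm.
- hinge_a (a point): Centre of the hinge pin of press_a, 72 mm above the table; the pin runs along the press's y.
- handle_a (a point): Centre of the black cross handle (42 mm along the press's y, 26 mm diameter) at the end of the blue arm of press_a, 155 mm from the hinge, 72 mm above the table when down. It spins freely on its pin along y: pinched by its two flat ends the gripper may stay upright all along the arc. Arm 18 mm wide, 12 mm thick, about 0.3 kg.
- lever_a (a joint): Arm angle of press_a (rad): 0 = fully down on the bridge (start), grows as the handle rises toward the hinge; 1.9 = parked, leaning past upright on its rest, stays there by its weight. Let go below 1.5, an arm falls down. A sound arm needs 1 to 3 N at the handle all the way; the binding one (any of the three) feels the same at first, then binds within about 0.1 rad to 10 N and more, somewhere between 0.7 and 1.3.
- lock_a (a point): Centre of the top face of press_a's steel lock bridge, 62 mm above the table, 45 mm to the handle side of the base centre. Bridge 28 (x) x 76 (y) x 10 mm, open below, with two vertical 11 mm through holes 22 mm to either side of this point along the press's y. The lowered arm lies between the holes, its top 16 mm above this point.
- press_b: One of three like label presses: aluminium base 220 (x) x 76 (y) mm, fixed to the table; place and yaw vary. Origin under the base centre, on the table; z up; the handle end points to its -x, the hinge to +x. White V cradle at the middle, up to 45 mm high; grey hinge cheeks to 90 mm; back rest at x = +106 mm, to 129 mm.
- hinge_b (a point): Centre of the hinge pin of press_b, 72 mm above the table; the pin runs along the press's y.
- handle_b (a point): Centre of the black cross handle (42 mm along the press's y, 26 mm diameter) at the end of the blue arm of press_b, 155 mm from the hinge, 72 mm above the table when down. It spins freely on its pin along y: pinched by its two flat ends the gripper may stay upright all along the arc. Arm 18 mm wide, 12 mm thick, about 0.3 kg.
- lever_b (a joint): Arm angle of press_b (rad): 0 = fully down on the bridge (start), grows as the handle rises toward the hinge; 1.9 = parked, leaning past upright on its rest, stays there by its weight. Let go below 1.5, an arm falls down. A sound arm needs 1 to 3 N at the handle all the way; the binding one (any of the three) feels the same at first, then binds within about 0.1 rad to 10 N and more, somewhere between 0.7 and 1.3.
- lock_b (a point): Centre of the top face of press_b's steel lock bridge, 62 mm above the table, 45 mm to the handle side of the base centre. Bridge 28 (x) x 76 (y) x 10 mm, open below, with two vertical 11 mm through holes 22 mm to either side of this point along the press's y. The lowered arm lies between the holes, its top 16 mm above this point.
- press_c: One of three like label presses: aluminium base 220 (x) x 76 (y) mm, fixed to the table; place and yaw vary. Origin under the base centre, on the table; z up; the handle end points to its -x, the hinge to +x. White V cradle at the middle, up to 45 mm high; grey hinge cheeks to 90 mm; back rest at x = +106 mm, to 129 mm.
- hinge_c (a point): Centre of the hinge pin of press_c, 72 mm above the table; the pin runs along the press's y.
- handle_c (a point): Centre of the black cross handle (42 mm along the press's y, 26 mm diameter) at the end of the blue arm of press_c, 155 mm from the hinge, 72 mm above the table when down. It spins freely on its pin along y: pinched by its two flat ends the gripper may stay upright all along the arc. Arm 18 mm wide, 12 mm thick, about 0.3 kg.
- lever_c (a joint): Arm angle of press_c (rad): 0 = fully down on the bridge (start), grows as the handle rises toward the hinge; 1.9 = parked, leaning past upright on its rest, stays there by its weight. Let go below 1.5, an arm falls down. A sound arm needs 1 to 3 N at the handle all the way; the binding one (any of the three) feels the same at first, then binds within about 0.1 rad to 10 N and more, somewhere between 0.7 and 1.3.
- lock_c (a point): Centre of the top face of press_c's steel lock bridge, 62 mm above the table, 45 mm to the handle side of the base centre. Bridge 28 (x) x 76 (y) x 10 mm, open below, with two vertical 11 mm through holes 22 mm to either side of this point along the press's y. The lowered arm lies between the holes, its top 16 mm above this point.
- staple: Red U-shaped lock staple, 0.14 kg: two 8 mm steel pins, 44 mm apart along its y, 34 mm long below square shoulders; crosspiece 57 mm in y, underside 56 mm above the origin; flat grip tab on top, 12 mm thick (x), 44 mm wide (y), 68 to 100 mm above the origin. Origin midway between the pin ends; z up. Starts standing in its block. Home on a bridge, its origin is 34 mm below the lock point.
- staple_block: Grey plastic storage block, 50 (x) x 96 (y) x 45 mm high (142 mm in y with its low fixing lugs), fixed to the table, with two vertical 11 mm through holes 44 mm apart along its y, in which the staple stands. Origin under its centre.
- bottle_left: A loose labelled amber spray bottle, 44 mm diameter, 150 mm tall, standing in the gap between two neighbouring places, toward the far side. Origin at the centre of its foot.
- bottle_mid: A loose unlabelled amber spray bottle, 44 mm diameter, 150 mm tall, standing in the gap between two neighbouring places, toward the far side. Origin at the centre of its foot.
- bottle_right: A loose labelled amber spray bottle, 44 mm diameter, 150 mm tall, standing in the gap between two neighbouring places, toward the far side. Origin at the centre of its foot.
There are look-alikes about, which are no part of the job. Of the things like the staple, leave any that is white; of the rest the larger one is meant.

How it is judged (in metres and radians):
At the end, for the whole second after the job is handed in: Two arms parked on their rests (above 1.8 rad; 1.9 is on the rest); the binding one down (below 0.08 rad), the staple over it: upright and in line with the bridge within 0.12 rad (either way round), within 6 mm of the lock point sideways, origin at least 30 mm below it (home is 34); all at rest (((value of joint lever_a below 0.08 rad and horizontal distance between staple and lock_a below 0.006 m and angle between the y axis of staple and the y axis of press_a, either way round below 0.12 rad and z of staple in the frame of lock_a below -0.03 m and value of joint each of lever_b, lever_c above 1.8 rad) or (value of joint lever_b below 0.08 rad and horizontal distance between staple and lock_b below 0.006 m and angle between the y axis of staple and the y axis of press_b, either way round below 0.12 rad and z of staple in the frame of lock_b below -0.03 m and value of joint each of lever_a, lever_c above 1.8 rad) or (value of joint lever_c below 0.08 rad and horizontal distance between staple and lock_c below 0.006 m and angle between the y axis of staple and the y axis of press_c, either way round below 0.12 rad and z of staple in the frame of lock_c below -0.03 m and value of joint each of lever_a, lever_b above 1.8 rad)) and angle between staple's own z axis and vertical below 0.12 rad and linear speed of staple below 0.02 m/s and velocity of joint each of lever_a, lever_b, lever_c below 0.05 rad/s); the robot touches nothing.
It fails at once if bottle_left is pushed more than 30 mm or tipped over (distance of bottle_left from where it was at the start of the episode above 0.03 m or angle between bottle_left's own z axis and vertical above 0.5 rad).
It fails at once if bottle_mid is pushed more than 30 mm or tipped over (distance of bottle_mid from where it was at the start of the episode above 0.03 m or angle between bottle_mid's own z axis and vertical above 0.5 rad).
It fails at once if bottle_right is pushed more than 30 mm or tipped over (distance of bottle_right from where it was at the start of the episode above 0.03 m or angle between bottle_right's own z axis and vertical above 0.5 rad).
It also fails if it takes over 72 s, if anything falls off the work surface, if the arm or the gripper's body presses on something with over 40 N, if the wrist force passes 120 N, or if a joint passes its speed limit or range.

### The arm

A 6-joint arm with a two-finger parallel gripper is mounted at the origin on a cart in front of the work surface, level with it; the furniture and walls round the work are solid. World frame = base frame: x ahead of the robot, y to its left, z up, the work surface at z = 0. Lengths are in mm, angles in rad, forces in N, time in s.
With the tool pointing down it reaches from about 300 to 775 mm from the base axis. Payload 14.6 kg.
Tool frame: the origin (TCP) lies at the very end of the fingers, on their centre line; the grasp point (between the pads) lies 19 mm behind it (ctrl.hold_point_z is the distance from the TCP to the grasp point, in mm); z points along the fingers, y is the line along which they close (so a half turn about z gives the same grasp; the last joint's range is limited). The gripper opens to 85 mm and grips with 20 to 120 N. Pads are 22 mm wide; open, the fingers measure 114 mm over their backs; the gripper's body (76 mm by 85 mm) begins 54 mm behind the grasp point. The pads swing forward as they close: fully open they stand 13 mm farther back than shut.
Start: joints at [1.183, 0.3, 1.521, -0, 1.321, -0.067], TCP at [173.426, 521.932, 231.281] pointing down, gripper open.
Joint ranges: [-3.03, 3.03], [-0.79, 2.21], [0.23, 2.52], [-1.04, 4.18], [0, 3.07], [-2.55, 2.55]. Speed limits (rad/s): [2.22, 2.22, 2.57, 3.14, 3.14, 3.14].

### API

Orientations are given as a 3x3 rotation matrix whose columns are the frame's x, y, z axes.
In Python, from bench import readout, eyes, ctrl gives the robot as it stands.
- The arm moves only by the tool arm_command, never from a script. Its argument "moves" is one flat list of numbers, 7 for each row, row after row: the shift along the tool's x, y, z each as a share of 5 cm, from -1 to 1, then the turn, a rotation vector about the tool's x, y, z each as a share of 4 degrees, from -1 to 1, then the closure, from -1 (fully open) to 1 (shut), so that 0 is half open. In form: [x, y, z, ax, ay, az, gripper, x, y, z, ax, ay, az, gripper, ...]. A call has 1 to 12 rows; each row shifts and turns the commanded pose from where the row before left it, along the tool's axes as they then stand; what a row does not reach is not made up. A row lasts 1/10 s, in which the tool goes at most 50 mm and 8.59 degrees, less where a joint would pass 70% of its speed; a pose out of reach is approached as far as the arm can. A call with a number of a shift or a turn outside -1 to 1 is refused whole. A call with a gripper value outside its range is refused whole. The fingers move at their own pace and stop on an object; "newtons" is the grip in N (left out, the last holds). Time passes only in rows, so rows that do not move let the fingers close. It gives the time, the measured TCP pose, the force, the opening and the grip force at its end, in the units of the state.
- readout.observe(): the state, without advancing time (a new reading comes with each control period).
- eyes.capture(name): name is "side" or "top" or "wrist"; returns the picture (384x512x3 uint8, red, green, blue); there is no depth.
- eyes.camera_model(name): a dict with "fx", "fy", "cx", "cy" (pixels), "R" (3x3) and "t" (3): a world point X has camera coordinates R X + t. Camera axes: x right, y down, z forward; pixel columns grow to the right and rows downward; lengths in mm; the calibration is good to about 2 mm. A picture is of the moment at which its call begins: read the wrist's pose just before it. camera_model takes no time and is no camera call; for the wrist camera it gives the pose at the moment of the call.
- ctrl.hand_in(): hands the job in; it is judged then, once.
The state is a dict: "clock": time; "q": joint angles; "joint_vel": joint speeds; "joint_torque": joint torques, N m; "tcp_pos": TCP position; "tcp_rot": TCP orientation; "wrist_force": force on the tool from outside, world axes, zero at the start; "torque": the same for the moment, N m; "width": finger opening in mm; "finger_force": force on a finger pad.
Only numpy, scipy, OpenCV 4.12 (cv2) and the standard library are available. Lean on these libraries where they do the work, as an engineer would, in place of code of your own. Each camera call takes 0.05 s, during which the arm holds its last target. There are 200 camera calls.

## Working session

There is one attempt and no reset: what is moved stays moved. The work goes in short steps, Python scripts to look and compute and a tool call to move; the robot and the scene stay as the last step left them, time stands still between calls to the robot, and variables do not carry over. Pictures are saved under pics/ and viewed, at most 10 in all, crops included, and the job is handed in when it is done.

Besides the shell and the picture viewer there is one more tool, called after "Request:" as a command line: name --argument value ..., lists and objects as JSON in quotes. arm_command: Moves the arm, as the interface text tells. Shift numbers are shares of 5 cm and turn numbers shares of 4 degrees, none past 1 either way. Its arguments: {"type":"object","properties":{"moves":{"type":"array","items":{"type":"number"}},"newtons":{"type":"number"}},"required":["moves"]}

```bash
mkdir -p pics
python3 - <<'E'
from bench import readout, eyes, ctrl
import cv2,numpy as np
print(readout.observe())
for n in("top","side"):
    cv2.imwrite(f"pics/{n}0.png",cv2.resize(eyes.capture(n)[:,:,::-1],(800,600),interpolation=cv2.INTER_CUBIC)); print(n,eyes.camera_model(n))
E
```

```text
{'clock': 0.0, 'q': array([ 1.18340598e+00,  3.00514580e-01,  1.52157355e+00, -2.98695860e-05,
        1.32070466e+00, -6.66003897e-02]), 'joint_vel': array([-0.00074649, -0.00051584, -0.00264612, -0.00012648,  0.00109099,
        0.00089188]), 'joint_torque': array([-2.63401989e-04, -5.43497014e+01, -3.61807215e+01, -3.74005901e-05,
        3.85214415e-03, -5.48463299e-05]), 'tcp_pos': array([173.34604615, 521.72458494, 230.70064837]), 'tcp_rot': array([[-9.48988954e-01,  3.15309027e-01, -4.26586125e-04],
       [ 3.15309311e-01,  9.48988292e-01, -1.12214246e-03],
       [ 5.10035901e-05, -1.19940738e-03, -9.99999279e-01]]), 'wrist_force': array([-0.11151309,  0.26212028, -0.91740377]), 'torque': array([-0.01227592, -0.02366637,  0.00757598]), 'finger_force': 0.0, 'width': 85.22613383542523}
top {'fx': 365.950870725071, 'fy': 365.950870725071, 'cx': 251.81194353848662, 'cy': 193.28517340290037, 'R': array([[-0.0221426 , -0.99973446, -0.0063805 ],
       [-0.98930624,  0.02283102, -0.14405525],
       [ 0.14416267,  0.00312251, -0.98954908]]), 't': array([   5.82141016,  498.37790656, 1100.58383811])}
side {'fx': 367.9247618930969, 'fy': 367.9247618930969, 'cx': 253.57154613895287, 'cy': 195.35157988697296, 'R': array([[ 0.9817509 , -0.18939315,  0.01718735],
       [-0.09690007, -0.57596038, -0.81171425],
       [ 0.16363235,  0.79523573, -0.58380183]]), 't': array([-510.59585196,  106.63813047, 1010.71096532])}
```

View pics/top0.png

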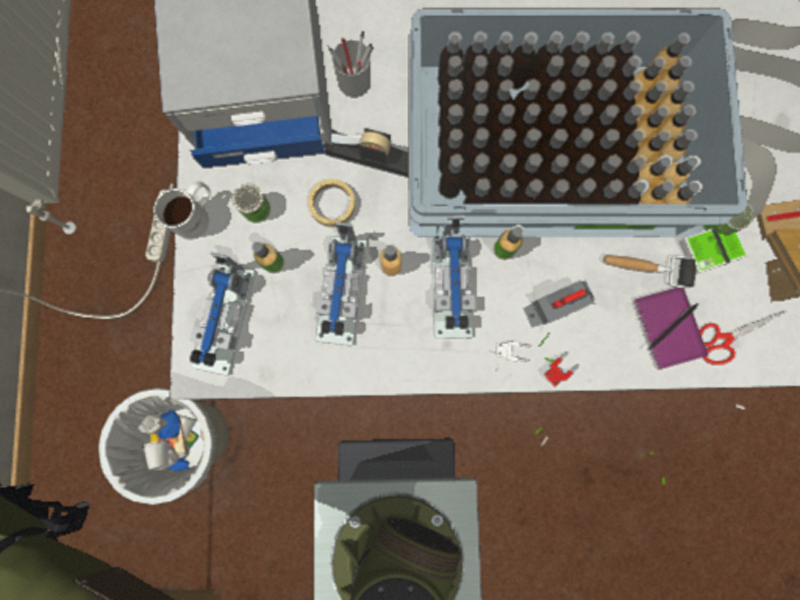

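View pics/side0.png

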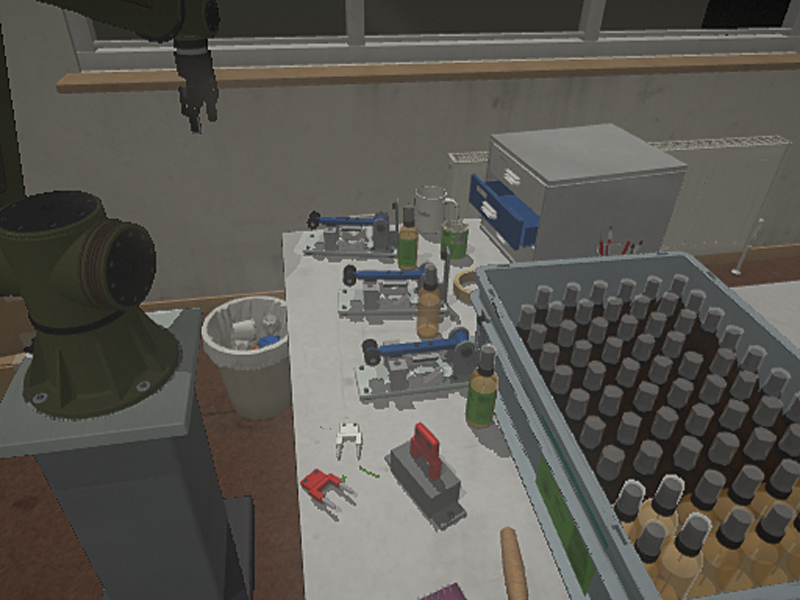

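The three presses are at about (220,315), (340,290) and (455,285) in the top view, with the bottles beside them at (267,257), (390,260) and (508,242). There are three staple-like things: white at (513,350), a small red one lying at (560,368), and a larger red one standing in the grey block at (570,298). The last one fits. I'll confirm it in an enlarged crop and read the presses from the same picture.

```bash
python3 - <<'E'
from bench import readout, eyes, ctrl
import cv2,numpy as np
im=eyes.capture("top")[:,:,::-1]
a=cv2.resize(im[140:245,115:248],None,fx=6,fy=6,interpolation=cv2.INTER_CUBIC)[:600]
cv2.imwrite("pics/t1.png",a)
b=cv2.resize(im[140:250,260:393],None,fx=5.45,fy=5.45,interpolation=cv2.INTER_CUBIC)
print(b.shape)
cv2.imwrite("pics/t2.png",b[:600,:800])
E
cat > h.py <<'E'
from bench import readout, eyes, ctrl
import numpy as np
def px2w(m,u,v,z):
    "world point at height z seen at original pixel u,v"
    d=m["R"].T@np.array([(u-m["cx"])/m["fx"],(v-m["cy"])/m["fy"],1]); c=-m["R"].T@m["t"]
    return c+d*(z-c[2])/d[2]
def w2px(m,X):
    p=m["R"]@np.array(X)+m["t"]; return m["fx"]*p[0]/p[2]+m["cx"],m["fy"]*p[1]/p[2]+m["cy"]
E
```

```text
(600, 725, 3)
```

View pics/t1.png

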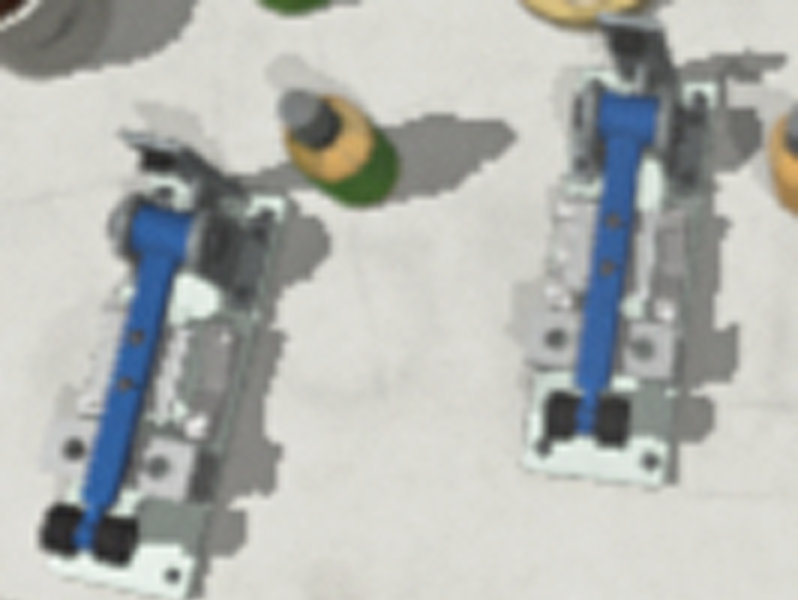

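View pics/t2.png

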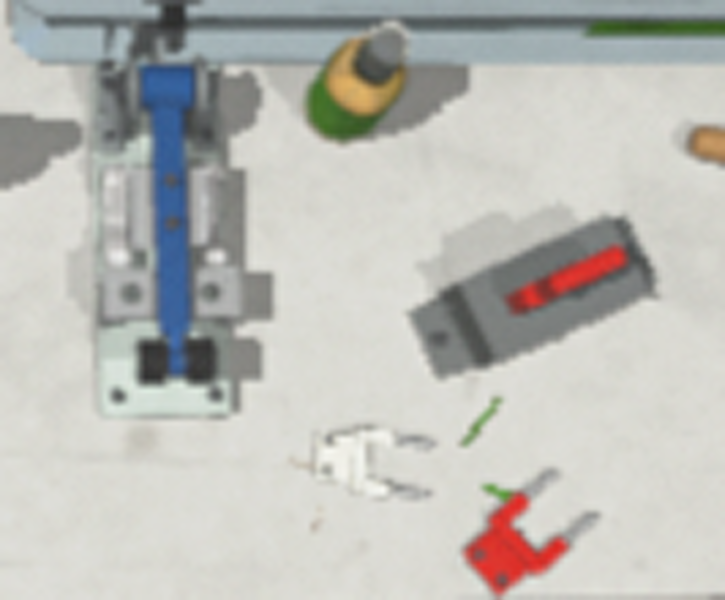

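The crop confirms the staple: the larger red one stands in the grey block (tab from about (515,300) to (622,257) in t2), and the small red one at (530,530) and the white one are left alone. In t1 the left handle is at (88,533) with bridge holes at (73,449) and (157,467). The middle handle is at (588,415), holes (557,338) and (644,348). In t2 the right handle is at (177,361), holes (131,292) and (211,292).

Run:
```python
from h import *
m=eyes.camera_model("top")
A=lambda U,V,z:px2w(m,(U+.5)/6-.5+115,(V+.5)/6-.5+140,z)
B=lambda U,V,z:px2w(m,(U+.5)/5.45-.5+260,(V+.5)/5.45-.5+140,z)
for n,f,h,hi,h1,h2 in(("L",A,(88,533),(160,235),(73,449),(157,467)),("M",A,(588,415),(629,115),(557,338),(644,348)),("R",B,(177,361),(168,85),(131,292),(211,292))):
    H=f(*h,78)[:2];G=f(*hi,80)[:2];p,q=f(*h1,62)[:2],f(*h2,62)[:2]
    d=G-H; l=(p+q)/2; e=p-q
    print(n,"handle",H.round(),"hinge",G.round(),"len",np.linalg.norm(d).round(),"yaw",np.arctan2(d[1],d[0]).round(3),"lock",l.round(),"holes d",np.linalg.norm(e).round(1),"yaw",np.arctan2(-e[0],e[1]).round(3))
p,q=B(515,300,111),B(622,257,111);e=p-q
print("tab",p.round(),q.round(),(p+q)/2,np.linalg.norm(e),np.arctan2(-e[0],e[1]))
for U,V in((483,365),(655,295)):print("blk",B(U,V,45).round())
print("bottles",A(360,170,10).round(),B(345,110,10).round(),px2w(m,391/1.5625,265/1.5625,10).round())
print("box edge z~190?",B(300,60,0),B(120,60,100))
```

```text
L handle [396. 359.] hinge [544. 326.] len 152.0 yaw -0.219 lock [434. 352.] holes d 43.7 yaw -0.232
M handle [449. 112.] hinge [600.  90.] len 153.0 yaw -0.144 lock [487. 107.] holes d 44.4 yaw -0.138
R handle [ 452. -124.] hinge [ 606. -125.] len 154.0 yaw -0.004 lock [ 492. -124.] holes d 44.5 yaw -0.023
tab [ 477. -301.  111.] [ 498. -360.  111.] [ 487.58172084 -330.49232241  111.        ] 62.208302050105516 0.357643206562602
blk [ 449. -300.   45.]
blk [ 487. -399.   45.]
bottles [590. 241.  10.] [ 606. -236.   10.] [579.  -2.  10.]
box edge z~190? [ 639.39653972 -213.04953305    0.        ] [615.4774543  -97.23017708 100.        ]
```

Request:
arm_command --moves '[0,0,0,0,0,-0.7,-1,0,0,0,0,0,-0.66,-1,-0.63,-0.27,0,0,0,0,-1,-0.63,-0.27,0,0,0,0,-1,-0.63,-0.27,0,0,0,0,-1,-0.63,-0.27,0,0,0,0,-1,-0.63,-0.27,0,0,0,0,-1,-0.63,-0.27,0,0,0,0,-1,-0.63,-0.27,0.5,0,0,0,-1,-0.63,-0.27,0.5,0,0,0,-1,0,0,0.5,0,0,0,-1,0,0,0,0,0,0,-1]'

```text
clock: 1.35
tcp_pos: [394.2, 358.8, 153.2]
tcp_rot: [[-0.974, 0.225, -0.005], [0.225, 0.974, -0.004], [0.004, -0.005, -1.0]]
wrist_force: [-0.1, 0.0, -0.4]
width: 85.3
finger_force: 0.0
```

Run:
```python
from h import *
import cv2
o=readout.observe();m=eyes.camera_model("wrist");im=eyes.capture("wrist")[:,:,::-1].copy()
print(o["tcp_pos"],o["tcp_rot"].round(3),m["t"],(-m["R"].T@m["t"]).round())
for P,c in(((396,359,72),(0,255,0)),((434,352,62),(255,0,255))):
    u=w2px(m,P);print(u);cv2.circle(im,(int(u[0]),int(u[1])),3,c,-1)
cv2.imwrite("pics/w1.png",im)
```

```text
[394.20702026 358.76244849 153.18645767] [[-0.974  0.225 -0.005]
 [ 0.225  0.974 -0.004]
 [ 0.004 -0.005 -1.   ]] [-437.29197827 -306.12009678  228.05680688] [331. 374. 297.]
(np.float64(259.30437615836183), np.float64(198.7934614860831))
(np.float64(261.05732933463435), np.float64(234.95289927821514))
```

View pics/w1.png

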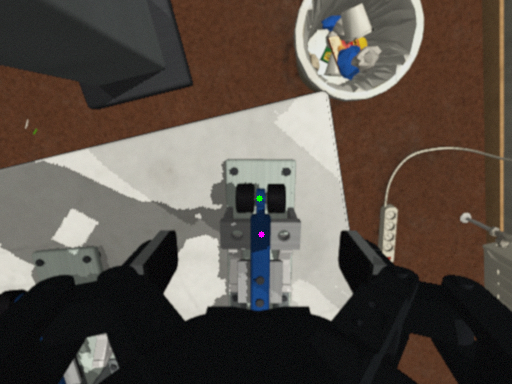

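The wrist view shows the left handle centred at (260,198) and the bridge holes at (234,235) and (285,235), so the projection agrees. Next I'll descend and pinch the handle.

Request:
arm_command --moves '[-0.04,0,1,0,0,0,-1,0,0,1,0,0,0,-1,0,0,0,0,0,0,-1,0,0,0,0,0,0,1,0,0,0,0,0,0,1,0,0,0,0,0,0,1,0,0,0,0,0,0,1,0,0,0,0,0,0,1,0,0,0,0,0,0,1]' --newtons 30

```text
clock: 2.3
tcp_pos: [397.6, 360.1, 59.0]
tcp_rot: [[-0.975, 0.224, 0.002], [0.224, 0.975, 0.001], [-0.002, 0.002, -1.0]]
wrist_force: [-3.4, -5.6, 12.8]
width: 41.2
finger_force: 35.5
```

Request:
arm_command --moves '[0,0,-0.1,0,0,0,1,0,0,0,0,0,0,1,-0.016,0,-0.31,0,0,0,1,-0.046,0,-0.306,0,0,0,1,-0.076,0,-0.3,0,0,0,1,-0.106,0,-0.292,0,0,0,1,-0.136,0,-0.278,0,0,0,1,-0.162,0,-0.264,0,0,0,1,0,0,0,0,0,0,1,0,0,0,0,0,0,1]'

```text
clock: 3.3
tcp_pos: [424.9, 353.3, 149.0]
tcp_rot: [[-0.974, 0.225, 0.003], [0.225, 0.974, 0.001], [-0.003, 0.001, -1.0]]
wrist_force: [16.3, -1.3, -12.9]
width: 41.4
finger_force: 33.6
```

Request:
arm_command --moves '[-0.1,0,0.07,0,0,0,1,-0.186,0,-0.248,0,0,0,1,-0.212,0,-0.226,0,0,0,1,0,0,0,0,0,0,1,0,0,0,0,0,0,1]'

```text
clock: 3.8
tcp_pos: [446.1, 348.6, 171.0]
tcp_rot: [[-0.975, 0.224, -0.002], [0.224, 0.975, 0.001], [0.002, 0.0, -1.0]]
wrist_force: [-19.1, -2.8, 16.5]
width: 41.4
finger_force: 37.2
```

Request:
arm_command --moves '[0.046,0,-0.047,0,0,0,1,-0.234,0,-0.204,0,0,0,1,0,0,0,0,0,0,1,0,0,0,0,0,0,1]'

```text
clock: 4.2
tcp_pos: [457.0, 345.8, 181.3]
tcp_rot: [[-0.974, 0.225, 0.0], [0.225, 0.974, -0.0], [-0.0, -0.0, -1.0]]
wrist_force: [5.3, 0.7, -8.0]
width: 41.6
finger_force: 37.0
```

Request:
arm_command --moves '[-0.252,0,-0.18,0,0,0,1,0,0,0,0,0,0,1,0,0,0,0,0,0,1]'

```text
clock: 4.5
tcp_pos: [468.8, 343.0, 189.7]
tcp_rot: [[-0.975, 0.224, -0.001], [0.224, 0.975, -0.001], [0.001, -0.001, -1.0]]
wrist_force: [3.6, -0.6, -13.1]
width: 41.0
finger_force: 36.5
```

Request:
arm_command --moves '[-0.286,0,-0.126,0,0,0,1,0,0,0,0,0,0,1,0,0,0,0,0,0,1]'

```text
clock: 4.8
tcp_pos: [481.3, 340.1, 196.7]
tcp_rot: [[-0.975, 0.224, -0.004], [0.224, 0.975, -0.001], [0.003, -0.001, -1.0]]
wrist_force: [-9.5, -2.1, -2.5]
width: 41.4
finger_force: 37.7
```

Request:
arm_command --moves '[-0.28,0,-0.13,0,0,0,1,0,0,0,0,0,0,1,0,0,0,0,0,0,1]'

```text
clock: 5.1
tcp_pos: [493.9, 337.2, 202.3]
tcp_rot: [[-0.975, 0.223, -0.007], [0.223, 0.975, -0.001], [0.006, -0.003, -1.0]]
wrist_force: [-15.5, -1.0, -6.0]
width: 41.3
finger_force: 37.3
```

The left arm's tangential drag grows 0.8, 4, 9, 16 N between 0.9 and 1.2 rad, so it binds. I'll take it back down along the same path.

Request:
arm_command --moves '[0.28,0,0.13,0,0,0,1,0.286,0,0.126,0,0,0,1,0.252,0,0.18,0,0,0,1,0.234,0,0.204,0,0,0,1,-0.046,0,0.047,0,0,0,1,0.212,0,0.226,0,0,0,1,0.186,0,0.248,0,0,0,1,0.06,0,-0.04,0,0,0,1,0,0,0,0,0,0,1]'

```text
clock: 6.0
tcp_pos: [425.9, 353.2, 147.6]
tcp_rot: [[-0.975, 0.224, 0.003], [0.224, 0.975, -0.0], [-0.003, 0.001, -1.0]]
wrist_force: [12.0, -2.4, -9.0]
width: 41.2
finger_force: 36.8
```

Request:
arm_command --moves '[0.162,0,0.264,0,0,0,1,0.136,0,0.278,0,0,0,1,0.106,0,0.292,0,0,0,1,0.076,0,0.3,0,0,0,1,0.046,0,0.306,0,0,0,1,0.016,0,0.31,0,0,0,1,0,0,0,0,0,0,1,0,0,0,0,0,0,1]'

```text
clock: 6.8
tcp_pos: [399.0, 359.6, 60.4]
tcp_rot: [[-0.975, 0.224, 0.0], [0.224, 0.975, 0.0], [-0.0, 0.001, -1.0]]
wrist_force: [1.6, -1.0, -2.2]
width: 41.5
finger_force: 37.7
```

Request:
arm_command --moves '[0,0,0,0,0,0,-1,0,0,0,0,0,0,-1,0,0,0,0,0,0,-1,0,0,0,0,0,0,-1,0,0,-0.7,0,0,-0.61,-1,0,0,-0.7,0,0,-0.61,-1,0,0,-0.7,0,0,0,-1,0,0,-0.7,0,0,0,-1,-0.28,-0.8,0,0,0,0,-1,-0.28,-0.8,0,0,0,0,-1,-0.28,-0.8,0,0,0,0,-1]'

```text
clock: 7.9
tcp_pos: [423.4, 233.3, 200.1]
tcp_rot: [[-0.99, 0.139, 0.0], [0.139, 0.99, 0.0], [-0.0, 0.0, -1.0]]
wrist_force: [1.0, -0.1, 0.1]
width: 85.3
finger_force: 0.0
```

Request:
arm_command --moves '[-0.28,-0.8,0,0,0,0,-1,-0.28,-0.8,0,0,0,0,-1,-0.28,-0.8,0,0,0,0,-1,0,0,0.7,0,0,0,-1,0,0,0,0,0,0,-1,0,0,0,0,0,0,-1]'

```text
clock: 8.5
tcp_pos: [448.1, 110.3, 165.3]
tcp_rot: [[-0.99, 0.14, -0.001], [0.14, 0.99, -0.0], [0.001, -0.0, -1.0]]
wrist_force: [0.7, -0.7, 0.1]
width: 85.6
finger_force: 0.0
```

Run:
```python
from h import *
import cv2
m=eyes.camera_model("wrist");o=readout.observe();im=eyes.capture("wrist")[:,:,::-1].copy()
print(o["tcp_pos"],o["tcp_rot"][:,1])
for P,c in(((449,112,72),(0,255,0)),((487,107,62),(255,0,255))):
    u=w2px(m,P);print(u);cv2.circle(im,(int(u[0]),int(u[1])),3,c,-1)
cv2.imwrite("pics/w2.png",im)
```

```text
[448.13015659 110.27814926 165.27900633] [ 1.39926429e-01  9.90161888e-01 -1.75288932e-04]
(np.float64(260.07153838480554), np.float64(193.65383566670167))
(np.float64(260.24889175221057), np.float64(228.30643211663903))
```

View pics/w2.png

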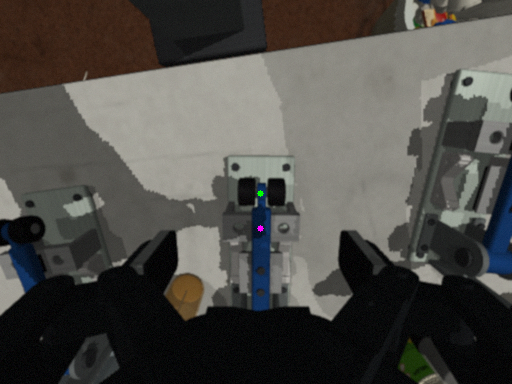

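The middle handle is centred at (262,191), within 3 px of the prediction. Descend and pinch.

Request:
arm_command --moves '[0.02,0.02,0.7,0,0,0,-1,0,0,0.7,0,0,0,-1,0,0,0.7,0,0,0,-1,0,0,0,0,0,0,1,0,0,0,0,0,0,1,0,0,0,0,0,0,1,0,0,0,0,0,0,1,0,0,0,0,0,0,1,0,0,0,0,0,0,1]' --newtons 30

```text
clock: 9.45
tcp_pos: [448.8, 112.7, 62.5]
tcp_rot: [[-0.99, 0.14, 0.005], [0.14, 0.99, 0.003], [-0.004, 0.003, -1.0]]
wrist_force: [-2.4, 14.4, 6.6]
width: 41.1
finger_force: 34.8
```

Request:
arm_command --moves '[-0.016,0,-0.31,0,0,0,1,-0.046,0,-0.306,0,0,0,1,-0.076,0,-0.3,0,0,0,1,-0.106,0,-0.292,0,0,0,1,-0.136,0,-0.278,0,0,0,1,0,0,0,0,0,0,1,0,0,0,0,0,0,1]'

```text
clock: 10.15
tcp_pos: [467.3, 110.0, 136.8]
tcp_rot: [[-0.99, 0.14, 0.005], [0.14, 0.99, 0.003], [-0.004, 0.004, -1.0]]
wrist_force: [2.0, 13.0, -1.3]
width: 41.2
finger_force: 33.9
```

Request:
arm_command --moves '[-0.162,0.03,-0.264,0,0,0,1,-0.186,0,-0.248,0,0,0,1,-0.212,0,-0.226,0,0,0,1,0,0,0,0,0,0,1,0,0,0,0,0,0,1]'

```text
clock: 10.65
tcp_pos: [493.9, 106.5, 172.5]
tcp_rot: [[-0.99, 0.14, 0.001], [0.14, 0.99, 0.001], [-0.001, 0.001, -1.0]]
wrist_force: [-6.0, 4.2, 4.5]
width: 41.9
finger_force: 35.0
```

Request:
arm_command --moves '[-0.234,0,-0.204,0,0,0,1,-0.252,0,-0.18,0,0,0,1,0,0,0,0,0,0,1,0,0,0,0,0,0,1]'

```text
clock: 11.05
tcp_pos: [517.9, 103.0, 192.1]
tcp_rot: [[-0.99, 0.14, 0.001], [0.14, 0.99, 0.001], [-0.001, 0.001, -1.0]]
wrist_force: [-8.4, 2.6, 10.8]
width: 41.3
finger_force: 35.9
```

Request:
arm_command --moves '[-0.252,0,-0.179,0,0,0,1,-0.282,0,-0.128,0,0,0,1,0,0,0,0,0,0,1,0,0,0,0,0,0,1]'

```text
clock: 11.45
tcp_pos: [544.4, 99.1, 206.3]
tcp_rot: [[-0.99, 0.14, 0.001], [0.14, 0.99, 0.0], [-0.001, 0.001, -1.0]]
wrist_force: [-2.0, 3.0, 4.5]
width: 41.2
finger_force: 36.4
```

Request:
arm_command --moves '[-0.294,0,-0.098,0,0,0,1,-0.304,0,-0.066,0,0,0,1,0,0,0,0,0,0,1,0,0,0,0,0,0,1]'

```text
clock: 11.85
tcp_pos: [574.3, 94.7, 215.1]
tcp_rot: [[-0.99, 0.14, 0.002], [0.14, 0.99, 0.0], [-0.002, 0.0, -1.0]]
wrist_force: [-1.1, 0.7, 9.4]
width: 41.3
finger_force: 37.0
```

Request:
arm_command --moves '[-0.306,0,-0.058,0,0,0,1,-0.31,0,-0.006,0,0,0,1,-0.31,0,0.024,0,0,0,1,-0.304,0,0.056,0,0,0,1,-0.2,0,0.055,0,0,0,1,0,0,0,0,0,0,1,0,0,0,0,0,0,1]'

```text
clock: 12.55
tcp_pos: [645.3, 84.3, 211.4]
tcp_rot: [[-0.99, 0.14, 0.003], [0.14, 0.99, -0.0], [-0.003, -0.0, -1.0]]
wrist_force: [2.4, -1.6, 5.6]
width: 41.4
finger_force: 36.6
```

Request:
arm_command --moves '[0,0,0,0,0,0,-1,0,0,0,0,0,0,-1,0,0,0,0,0,0,-1,0,0,0,0,0,0,-1,0,0,-0.6,0,0,0,-1,0,0,-0.6,0,0,-0.93,-1,0,0,0,0,0,-0.93,-1,0.53,-0.58,0,0,0,0,-1,0.53,-0.58,0,0,0,0,-1,0.53,-0.58,0,0,0,0,-1,0.53,-0.58,0,0,0,0,-1]'

```text
clock: 13.65
tcp_pos: [536.5, -31.1, 270.1]
tcp_rot: [[-1.0, 0.011, -0.0], [0.011, 1.0, -0.0], [0.0, -0.0, -1.0]]
wrist_force: [1.4, -1.2, -1.2]
width: 85.3
finger_force: 0.0
```

Request:
arm_command --moves '[0.53,-0.6,0,0,0,0,-1,0.53,-0.6,0,0,0,0,-1,0.53,-0.6,0,0,0,0,-1,0,0,0.7,0,0,0,-1,0,0,0.7,0,0,0,-1,0,0,0.7,0,0,0,-1,0,0,0,0,0,0,-1,0,0,0,0,0,0,-1]'

```text
clock: 14.45
tcp_pos: [457.6, -119.4, 166.2]
tcp_rot: [[-1.0, 0.011, -0.0], [0.011, 1.0, 0.0], [0.0, 0.0, -1.0]]
wrist_force: [0.5, 0.3, 0.8]
width: 85.5
finger_force: 0.0
```

Run:
```python
from h import *
import cv2
m=eyes.camera_model("wrist");o=readout.observe();im=eyes.capture("wrist")[:,:,::-1].copy()
print(o["tcp_pos"],o["tcp_rot"][:,1])
for P,c in(((452,-124,72),(0,255,0)),((492,-124,62),(255,0,255)),((488,-330,111),(0,255,255))):
    u=w2px(m,P);print(u);cv2.circle(im,(int(u[0]),int(u[1])),3,c,-1)
t=cv2.resize(eyes.capture("top")[:,:,::-1][130:260,100:400],(800,347))
cv2.imwrite("pics/w3.png",np.vstack([t[:,:512][:216],im]))
```

```text
[ 457.56901682 -119.43032882  166.15956071] [1.07906668e-02 9.99941779e-01 6.36905983e-07]
(np.float64(252.87048836368007), np.float64(186.83899645674305))
(np.float64(253.64592524452863), np.float64(223.65177653581395))
(np.float64(-2.3476641856888705), np.float64(244.54450942951377))
```

View pics/w3.png

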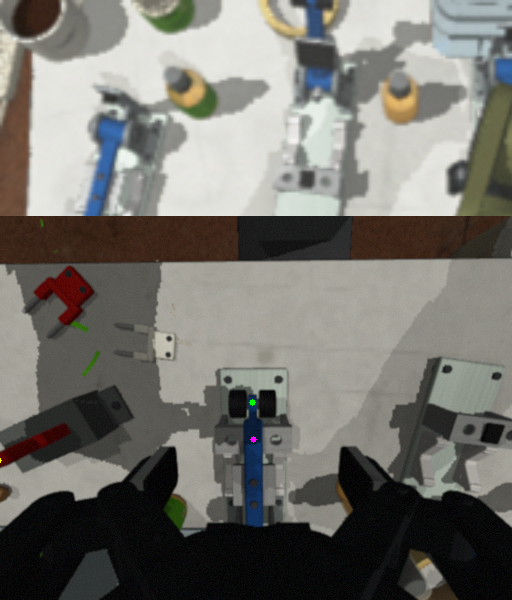

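The middle arm is parked, the left is down, and the right handle is centred at (252,186) in the wrist view as predicted. Pinch and lift.

Request:
arm_command --moves '[0.11,-0.09,0.7,0,0,0,-1,0,0,0.7,0,0,0,-1,0,0,0.7,0,0,0,-1,0,0,0,0,0,0,1,0,0,0,0,0,0,1,0,0,0,0,0,0,1,0,0,0,0,0,0,1,0,0,0,0,0,0,1,0,0,0,0,0,0,1]'

```text
clock: 15.45
tcp_pos: [453.1, -124.4, 62.5]
tcp_rot: [[-1.0, 0.011, 0.004], [0.011, 1.0, -0.002], [-0.004, -0.002, -1.0]]
wrist_force: [-1.6, -1.2, 8.5]
width: 41.5
finger_force: 36.7
```

Request:
arm_command --moves '[-0.016,0,-0.31,0,0,0,1,-0.046,0,-0.306,0,0,0,1,-0.076,0,-0.3,0,0,0,1,-0.106,0,-0.292,0,0,0,1,-0.136,0,-0.278,0,0,0,1,0,0,0,0,0,0,1,0,0,0,0,0,0,1]'

```text
clock: 16.15
tcp_pos: [470.9, -124.3, 135.2]
tcp_rot: [[-1.0, 0.011, 0.002], [0.011, 1.0, -0.001], [-0.002, -0.001, -1.0]]
wrist_force: [1.5, -4.4, -2.1]
width: 40.9
finger_force: 35.4
```

Request:
arm_command --moves '[-0.162,0,-0.264,0,0,0,1,-0.186,0,-0.248,0,0,0,1,-0.212,0,-0.226,0,0,0,1,0,0,0,0,0,0,1,0,0,0,0,0,0,1]'

```text
clock: 16.65
tcp_pos: [497.9, -124.4, 171.8]
tcp_rot: [[-1.0, 0.011, -0.002], [0.011, 1.0, -0.0], [0.002, -0.0, -1.0]]
wrist_force: [-9.6, -1.5, 8.0]
width: 41.1
finger_force: 36.7
```

Request:
arm_command --moves '[-0.234,0,-0.204,0,0,0,1,-0.252,0,-0.18,0,0,0,1,0,0,0,0,0,0,1,0,0,0,0,0,0,1]'

```text
clock: 17.05
tcp_pos: [522.6, -124.5, 191.9]
tcp_rot: [[-1.0, 0.011, -0.001], [0.011, 1.0, -0.0], [0.001, -0.0, -1.0]]
wrist_force: [-11.9, 1.8, 16.3]
width: 41.5
finger_force: 37.7
```

Request:
arm_command --moves '[-0.252,0,-0.179,0,0,0,1,-0.282,0,-0.128,0,0,0,1,0,0,0,0,0,0,1,0,0,0,0,0,0,1]'

```text
clock: 17.45
tcp_pos: [549.4, -124.6, 206.3]
tcp_rot: [[-1.0, 0.01, -0.0], [0.01, 1.0, 0.0], [0.0, 0.0, -1.0]]
wrist_force: [-4.1, 2.3, 8.2]
width: 41.6
finger_force: 36.7
```

Request:
arm_command --moves '[-0.294,0,-0.098,0,0,0,1,-0.304,0,-0.076,0,0,0,1,-0.306,0,-0.058,0,0,0,1,-0.31,0,-0.006,0,0,0,1,0,0,0,0,0,0,1,0,0,0,0,0,0,1]'

```text
clock: 18.05
tcp_pos: [610.5, -124.8, 217.8]
tcp_rot: [[-1.0, 0.01, 0.0], [0.01, 1.0, 0.001], [-0.0, 0.001, -1.0]]
wrist_force: [0.5, 4.8, 4.2]
width: 41.3
finger_force: 36.3
```

Request:
arm_command --moves '[-0.31,0,0.024,0,0,0,1,-0.304,0,0.056,0,0,0,1,-0.2,0,0.055,0,0,0,1,0,0,0,0,0,0,1,0,0,0,0,0,0,1]'

```text
clock: 18.55
tcp_pos: [651.5, -124.9, 211.6]
tcp_rot: [[-1.0, 0.01, 0.002], [0.01, 1.0, 0.001], [-0.002, 0.001, -1.0]]
wrist_force: [2.6, 7.2, 7.5]
width: 41.4
finger_force: 36.6
```

Request:
arm_command --moves '[0,0,0,0,0,0,-1,0,0,0,0,0,0,-1,0,0,0,0,0,0,-1,0,0,0,0,0,0,-1,0,0,-0.6,0,0,0,-1,0,0,-0.6,0,0,0,-1,0.54,-0.69,0,0,0,0,-1,0.54,-0.69,0,0,0,0,-1,0.54,-0.69,0,0,0,0,-1,0.54,-0.69,0,0,0,0,-1,0.54,-0.69,0,0,0,0,-1,0.54,-0.69,0,0,0,0,-1]'

```text
clock: 19.75
tcp_pos: [485.5, -332.4, 271.2]
tcp_rot: [[-1.0, 0.011, 0.0], [0.011, 1.0, -0.0], [-0.0, -0.0, -1.0]]
wrist_force: [0.5, -0.4, 0.8]
width: 85.4
finger_force: 0.0
```

Run:
```python
from h import *
o=readout.observe();print(o["tcp_pos"],o["q"].round(3),o["tcp_rot"].round(3)[:,1])
```

```text
[ 485.4886264  -332.43856107  271.1806581 ] [-0.663  0.361  1.348 -0.     1.433 -2.223] [ 0.011  1.    -0.   ]
```

Request:
arm_command --moves '[0,0,0,0,0,1,-1,0,0,0,0,0,1,-1,0,0,0,0,0,1,-1,0,0,0,0,0,1,-1,0,0,0,0,0,1,-1,0,0,0,0,0,1,-1,0,0,0,0,0,1,-1,0,0,0,0,0,1,-1,0,0,0,0,0,1,-1,0,0,0,0,0,1,-1,0,0,0,0,0,1,-1,0,0,0,0,0,1,-1]'

```text
clock: 20.95
tcp_pos: [486.8, -331.3, 271.0]
tcp_rot: [[-0.659, 0.752, -0.0], [0.752, 0.659, 0.0], [0.0, -0.0, -1.0]]
wrist_force: [-0.1, -0.3, 0.1]
width: 85.3
finger_force: 0.0
```

Request:
arm_command --moves '[0,0,0.3,0,0,1,-1,0,0,0.3,0,0,1,-1,0,0,0.3,0,0,1,-1,0,0,0.3,0,0,1,-1,0,0,0.2,0,0,1,-1,0,0,0,0,0,0.2,-1,0,0,0,0,0,0,-1,0,0,0,0,0,0,-1]'

```text
clock: 21.75
tcp_pos: [487.1, -331.4, 201.9]
tcp_rot: [[-0.353, 0.936, 0.001], [0.936, 0.353, -0.001], [-0.001, 0.001, -1.0]]
wrist_force: [0.3, 0.1, 0.2]
width: 85.3
finger_force: 0.0
```

Run:
```python
from h import *
import cv2
m=eyes.camera_model("wrist");o=readout.observe();im=eyes.capture("wrist")[:,:,::-1].copy()
print(o["tcp_pos"],o["tcp_rot"][:,1])
np.save("m.npy",m,allow_pickle=True)
print(w2px(m,(488,-330,111)))
cv2.imwrite("pics/w4.png",cv2.resize(im[100:300,130:396],None,fx=3,fy=3,interpolation=cv2.INTER_CUBIC)[:600,:800])
```

```text
[ 487.10334348 -331.4052676   201.92410973] [9.35646269e-01 3.52938719e-01 5.65113320e-04]
(np.float64(259.96061605571487), np.float64(191.7809688467276))
```

View pics/w4.png

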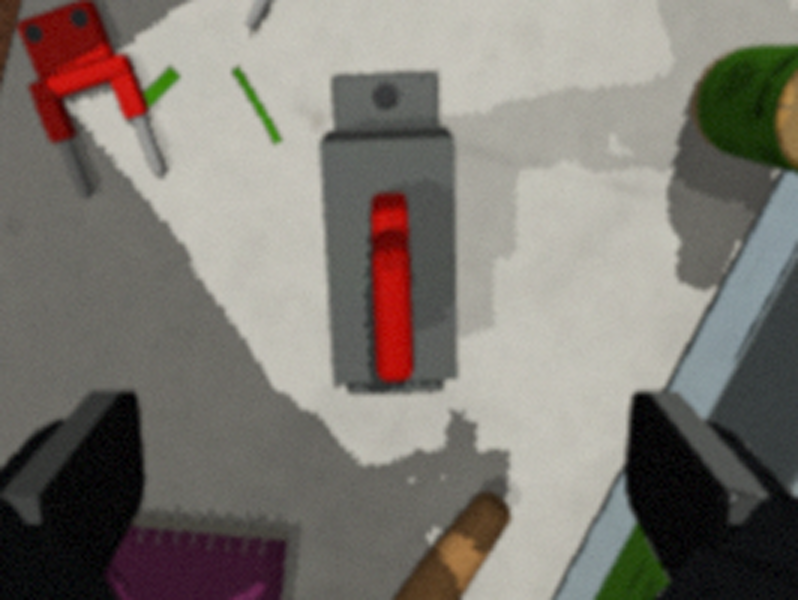

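The staple tab top runs from (391,247) to (395,378) in this crop, straight up and down in view. It is the larger red one, standing in the block.

Run:
```python
from h import *
m=np.load("m.npy",allow_pickle=True).item()
f=lambda U,V,z:px2w(m,(U+.5)/3-.5+130,(V+.5)/3-.5+100,z)[:2]
p,q=f(391,247,111),f(395,378,111);c=(p+q)/2;e=p-q;psi=np.arctan2(-e[0],e[1])
print(c,np.linalg.norm(e),psi)
a=[f(U,V,45) for U,V in((322,140),(454,135),(457,378),(333,385))]
print(np.mean(a,axis=0),[np.arctan2(-d[0],d[1]) for d in(a[0]-a[3],a[1]-a[2])])
R=readout.observe()["tcp_rot"];print((R.T@np.r_[c-[487.1,-331.4],0]).round(1), "blk",(R.T@np.r_[np.mean(a,axis=0)-[487.1,-331.4],0]).round(1))
```

```text
[ 492.84444745 -340.88811513] 41.9769075388591 0.39299431050072275
[ 493.46738357 -342.18277845] [np.float64(0.3864164088913811), np.float64(0.39590902780271714)]
[-10.9   2.    0. ] blk [-12.3   2.2   0. ]
```

Request:
arm_command --moves '[-0.23,0.04,0,0,0,-0.44,-1,0,0,0.8,0,0,0,-1,0,0,0.8,0,0,0,-1,0,0,0.76,0,0,0,-1,0,0,0,0,0,0,-1,0,0,0,0,0,0,1,0,0,0,0,0,0,1,0,0,0,0,0,0,1,0,0,0,0,0,0,1,0,0,0,0,0,0,1,0,0,0,0,0,0,1,0,0,0,0,0,0,1]' --newtons 70

```text
clock: 23.0
tcp_pos: [493.1, -341.5, 84.0]
tcp_rot: [[-0.38, 0.925, 0.001], [0.925, 0.38, -0.001], [-0.001, 0.001, -1.0]]
wrist_force: [-0.5, 1.1, 6.6]
width: 10.7
finger_force: 68.5
```

Request:
arm_command --moves '[0,0,0,0,0,0,1,0,0,0,0,0,0,1]'

```text
clock: 23.2
tcp_pos: [493.1, -341.5, 84.0]
tcp_rot: [[-0.38, 0.925, 0.001], [0.925, 0.38, -0.001], [-0.001, 0.001, -1.0]]
wrist_force: [-1.3, 0.7, 6.5]
width: 10.6
finger_force: 68.5
```

Request:
arm_command --moves '[0,0,-0.4,0,0,0,1,0,0,-0.7,0,0,0,1,0,0,-0.75,0,0,0,1,0,0,-0.75,0,0,0,1,0,0,-0.75,0,0,0,1,0.5,0.14,0,0,0,0,1,0.78,0.225,0,0,0,0,1,0.78,0.225,0,0,0,0,1,0.78,0.225,0,0,0,0,1,0.78,0.225,0,0,0,0,1,0.78,0.225,0,0,0,0,1,0.78,0.225,0,0,0,0,1]'

```text
clock: 24.4
tcp_pos: [462.7, -71.9, 250.7]
tcp_rot: [[-0.38, 0.925, 0.0], [0.925, 0.38, -0.0], [-0.0, 0.0, -1.0]]
wrist_force: [1.3, 0.4, -0.8]
width: 11.0
finger_force: 68.8
```

Request:
arm_command --moves '[0.78,0.225,0,0,0,0,1,0.78,0.225,0,0,0,0,1,0.78,0.225,0,0,0,0,1,0.78,0.225,0,0,0,0,1,0.78,0.225,0,0,0,0,1,0.78,0.225,0,0,0,0,1,0.78,0.225,0,0,0,0,1,0.78,0.225,0,0,0,0,1,0.78,0.225,0,0,0,0,1,0.28,0.08,0,0,0,0,1,0,0,0,0,0,0,1]'

```text
clock: 25.5
tcp_pos: [421.4, 305.5, 250.2]
tcp_rot: [[-0.382, 0.924, -0.001], [0.924, 0.382, -0.0], [-0.0, -0.001, -1.0]]
wrist_force: [-0.1, 0.3, -0.8]
width: 10.5
finger_force: 68.8
```

Request:
arm_command --moves '[0,0,0,0,0,1,1,0,0,0,0,0,1,1,0,0,0,0,0,1,1,0,0,0,0,0,1,1,0,0,0.3,0,0,1,1,0,0,0.3,0,0,1,1,0,0,0.3,0,0,1,1,0,0,0.3,0,0,1,1,0,0,0,0,0,0.84,1,0,0,0,0,0,0,1,0,0,0,0,0,0,1]'

```text
clock: 26.6
tcp_pos: [422.3, 303.5, 191.0]
tcp_rot: [[0.224, 0.975, 0.0], [0.975, -0.224, 0.0], [0.0, 0.0, -1.0]]
wrist_force: [-0.4, 1.2, -1.7]
width: 11.0
finger_force: 68.7
```

Run:
```python
from h import *
import cv2
m=eyes.camera_model("wrist");o=readout.observe();im=eyes.capture("wrist")[:,:,::-1].copy()
print(o["tcp_pos"],o["tcp_rot"].round(3)[:,1])
np.save("m.npy",m,allow_pickle=True);np.save("im.npy",im)
u=w2px(m,(434,352,62));print(u);x0,y0=int(u[0])-66,max(0,int(u[1])-50);print(x0,y0)
cv2.imwrite("pics/w5.png",cv2.resize(im[y0:y0+100,x0:x0+133],None,fx=6,fy=6,interpolation=cv2.INTER_CUBIC))
```

```text
[422.27732762 303.49236525 190.99056149] [ 0.975 -0.224  0.   ]
(np.float64(258.93255217362224), np.float64(133.91561942022554))
192 83
```

View pics/w5.png

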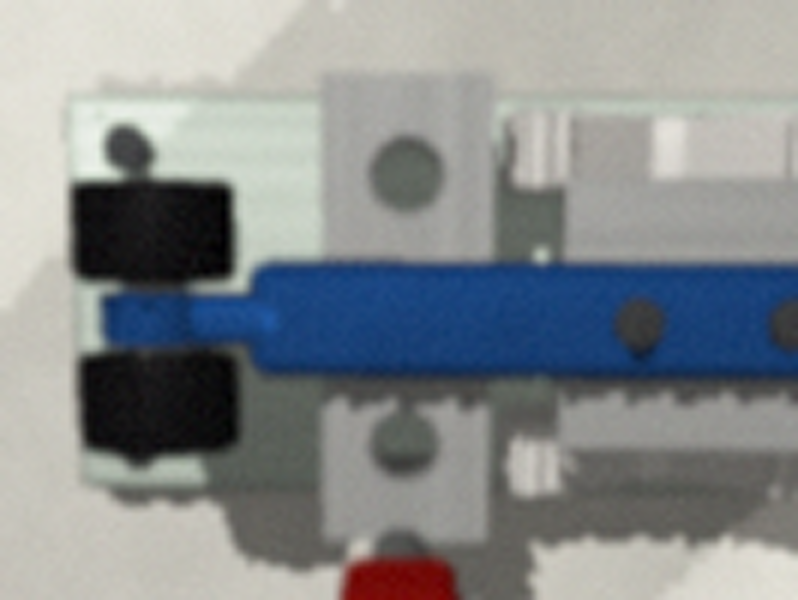

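The two holes are at (406,173) and (404,439) in this crop; the arm lies flat between them.

Run:
```python
from h import *
m=np.load("m.npy",allow_pickle=True).item();o=readout.observe()
f=lambda U,V,z:px2w(m,(U+.5)/6-.5+192,(V+.5)/6-.5+83,z)[:2]
p,q=f(406,173,62),f(404,439,62);c=(p+q)/2;e=p-q
print(p,q,c,np.linalg.norm(e),"yaw",np.arctan2(-e[0],e[1]))
R=o["tcp_rot"];print("shift tool",(R.T@np.r_[c-o["tcp_pos"][:2],0]).round(2),"toolx yaw",np.arctan2(-R[0,0],R[1,0]))
for z in(174,180,186):
  print("red end x in tool",(R.T@np.r_[f(399,565,z)-o["tcp_pos"][:2],0]).round(1))
```

```text
[439.0872479  372.86110626] [429.14192207 330.82707822] [434.11458499 351.84409224] 43.194548494867206 yaw -0.23232936857431308
shift tool [4.96e+01 7.40e-01 2.00e-02] toolx yaw -0.226206248108301
red end x in tool [30.2 -0.3  0. ]
red end x in tool [31.5 -0.3  0. ]
red end x in tool [32.8 -0.3  0. ]
```

Run:
```python
from h import *
m=np.load("m.npy",allow_pickle=True).item();o=readout.observe();R=o["tcp_rot"]
f=lambda U,V,z:px2w(m,(U+.5)/6-.5+192,(V+.5)/6-.5+83,z)[:2]
T=lambda U,V,z:(R.T@np.r_[f(U,V,z)-o["tcp_pos"][:2],0]).round(1)[:2]
print("pin outer",T(402,529,118),"pin L/R",T(374,545,118),T(430,545,118),"shoulder edge",T(399,558,152))
im=np.load("im.npy")[83:186,192:325]
print(im[166-83:180-83,400//6].tolist()); print(im[545//6,58:78].tolist())
```

```text
pin outer [23.2  0.2] pin L/R [21.  -3.7] [21.  4.] shoulder edge [26.3 -0.3]
[[144, 148, 146], [144, 148, 148], [145, 150, 150], [139, 146, 147], [132, 135, 136], [106, 108, 109], [87, 87, 86], [81, 83, 83], [79, 80, 85], [66, 67, 92], [37, 37, 104], [16, 18, 114], [7, 9, 114], [2, 5, 111]]
[[147, 156, 154], [172, 179, 182], [178, 186, 189], [163, 170, 171], [125, 130, 131], [94, 97, 96], [83, 86, 83], [82, 84, 84], [81, 83, 83], [77, 82, 78], [72, 74, 73], [74, 76, 76], [93, 94, 95], [106, 112, 108], [119, 125, 124], [117, 123, 120], [118, 121, 123], [120, 124, 125], [113, 118, 120], [116, 120, 121]]
```

Request:
arm_command --moves '[0.5,0.016,0,0,0,0,1,0.53,0,0,0,0,0,1,0,0,0.5,0,0,0,1,0,0,0.5,0,0,0,1,0,0,0,0,0,0,1,0,0,0,0,0,0,1]'

```text
clock: 27.25
tcp_pos: [434.6, 354.1, 141.5]
tcp_rot: [[0.225, 0.974, 0.0], [0.974, -0.225, 0.0], [0.0, 0.0, -1.0]]
wrist_force: [-0.2, -0.8, -1.7]
width: 11.0
finger_force: 68.7
```

Run:
```python
from h import *
import cv2
o=readout.observe();R=o["tcp_rot"]
print("err tool",(R.T@np.r_[np.array([434.11,351.84])-o["tcp_pos"][:2],0]).round(2),o["tcp_pos"])
```

```text
err tool [-2.35  0.05 -0.  ] [434.5871263  354.1430525  141.45478432]
```

Request:
arm_command --moves '[0,0,0.1,0,0,0,1,0,0,0.06,0,0,0,1,0,0,0.04,0,0,0,1,0,0,0,0,0,0,1,0,0,0,0,0,0,1]'

```text
clock: 27.75
tcp_pos: [434.4, 354.1, 130.7]
tcp_rot: [[0.225, 0.974, 0.0], [0.974, -0.225, -0.0], [-0.0, 0.0, -1.0]]
wrist_force: [0.3, -0.7, -1.0]
width: 10.9
finger_force: 68.6
```

The pins are in the holes: tips at about 58 mm, below the 62 mm bridge top, with no contact force. Next I'll push the staple home.

Request:
arm_command --moves '[0,0,0.15,0,0,0,1,0,0,0.15,0,0,0,1,0,0,0.12,0,0,0,1,0,0,0,0,0,0,1]'

```text
clock: 28.15
tcp_pos: [434.0, 353.8, 108.3]
tcp_rot: [[0.225, 0.974, -0.001], [0.974, -0.225, -0.001], [-0.001, -0.001, -1.0]]
wrist_force: [1.4, -3.6, -3.7]
width: 10.7
finger_force: 68.4
```

Request:
arm_command --moves '[0,0,0.08,0,0,0,1,0,0,0.06,0,0,0,1,0,0,0.04,0,0,0,1,0,0,0,0,0,0,1,0,0,0,0,0,0,1]'

```text
clock: 28.65
tcp_pos: [434.5, 354.0, 101.0]
tcp_rot: [[0.225, 0.974, 0.001], [0.974, -0.225, -0.0], [-0.0, 0.001, -1.0]]
wrist_force: [0.9, -6.1, 4.1]
width: 10.7
finger_force: 69.4
```

Request:
arm_command --moves '[0,0,0.05,0,0,0,1,0,0,0,0,0,0,1,0,0,0,0,0,0,1]'

```text
clock: 28.95
tcp_pos: [435.1, 354.2, 100.8]
tcp_rot: [[0.225, 0.974, 0.002], [0.974, -0.225, 0.001], [0.001, 0.002, -1.0]]
wrist_force: [-4.6, -13.5, 25.9]
width: 10.9
finger_force: 73.0
```

Request:
arm_command --moves '[0,0,-0.05,0,0,0,-1,0,0,0,0,0,0,-1,0,0,0,0,0,0,-1,0,0,0,0,0,0,-1,0,0,0,0,0,0,-1,0,0,-0.4,0,0,0,-1,0,0,-0.8,0,0,0,-1,0,0,-0.8,0,0,0,-1,0,0,-0.4,0,0,0,-1,-0.8,0,0,0,0,0,-1,-0.6,0,0,0,0,0,-1,0,0,0,0,0,0,-1]'

```text
clock: 30.15
tcp_pos: [418.1, 283.9, 220.9]
tcp_rot: [[0.227, 0.974, 0.0], [0.974, -0.227, -0.0], [-0.0, 0.0, -1.0]]
wrist_force: [0.6, 0.2, 0.3]
width: 85.6
finger_force: 0.0
```

Run:
```python
from h import *
import cv2
r=lambda im,w:cv2.resize(im[:,:,::-1],None,fx=w,fy=w,interpolation=cv2.INTER_CUBIC)
w=r(eyes.capture("wrist")[40:290,120:380],1.5);s=r(eyes.capture("side")[100:320,180:350],1.7)[:375];t=r(eyes.capture("top")[120:250,110:360],2.2)[:220]
H=375
a=np.zeros((600,800,3),np.uint8);a[:w.shape[0],:w.shape[1]]=w;a[:s.shape[0],400:400+s.shape[1]]=s;a[380:380+t.shape[0],:t.shape[1]]=t
cv2.imwrite("pics/end.png",a)
```

```text
(no output)
```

View pics/end.png

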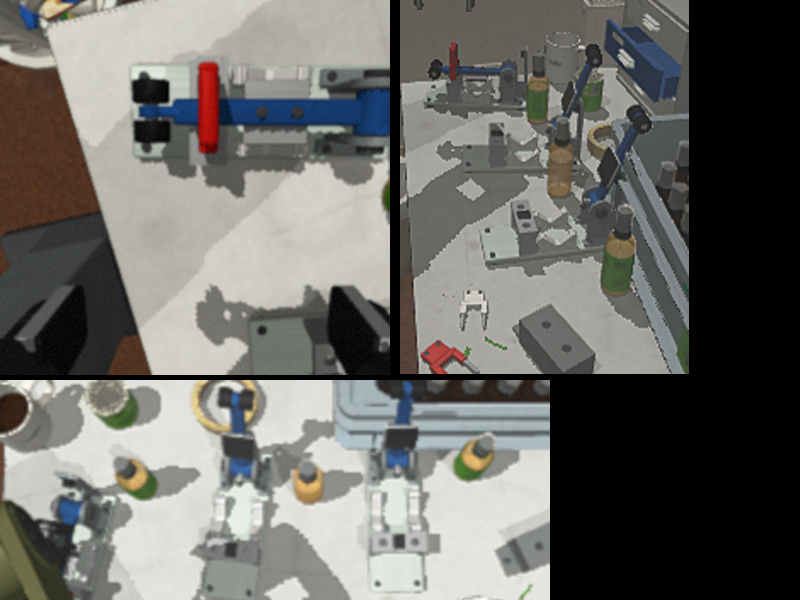

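The staple sits square over the left arm, red bar at (208,107) in the wrist panel. The other two arms are parked, all the bottles stand, and the gripper is clear. Handing in.

```bash
python3 -c "
from bench import ctrl
print(ctrl.hand_in())"
```

```text
the job is handed in; nothing more can be done
None
```

The left press is the one that binds: its arm is down with the red staple pushed home over it, the middle and right arms are parked on their rests, the bottles are still standing, and the job is handed in (no verdict was returned).

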